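Stir the tumbling media and close the tumbler

ROBOT

A 6-joint arm with a two-finger parallel gripper is mounted at the origin on a cart in front of the work surface, level with it; the furniture and walls round the work are solid. World frame = base frame: x ahead of the robot, y to its left, z up, the work surface at z = 0. Lengths are in m, angles in rad, forces in N, time in s.
With the tool pointing down it reaches from about 0.325 to 0.9 m from the base axis. Payload 6.1 kg.
Tool frame: the origin (TCP) lies midway between the tips of the shut fingers; the grasp point (between the pads) lies 19 mm behind it; z points along the fingers, y is the line along which they close (so a half turn about z gives the same grasp; the last joint's range is limited). The gripper opens to 85 mm and grips with 20 to 120 N. Pads are 22 mm wide; open, the fingers measure 114 mm over their backs; the gripper's body (76 mm by 85 mm) begins 54 mm behind the grasp point. The pads swing forward as they close: fully open they stand 13 mm farther back than shut.
Start: joints at [1.019, 0.22, 1.526, -0, 1.395, -0.126], TCP at [0.258, 0.569, 0.231] pointing down, gripper open.
Joint ranges: [-2.98, 2.98], [-0.91, 2.08], [0.09, 2.57], [-1.24, 4.39], [0.2, 2.65], [-2.68, 2.68]. Speed limits (rad/s): [2.57, 2.57, 3.01, 3.14, 3.14, 3.14].

INTERFACE

Orientations are given as [roll, pitch, yaw] about the fixed x, y, z axes, in that order (R = Rz(yaw) Ry(pitch) Rx(roll)).
In Python, from plant import movep, move_l, set_joints, gripper_to, hold, inverse_kinematics, observe, get_image, get_calibration, Unreachable, job_done gives the robot as it stands. Calls block until the motion is done:
- movep(position, orientation): joint-space move of the TCP to a pose.
- move_l(position, feed=0.15, rotation=None, max_force=None): straight line of the TCP; rotation=None keeps the orientation; feed is the mean speed in m/s. With max_force (N) it stops when the force on the tool has changed by that much, and returns True; else False.
- set_joints(angles): joint-space move.
- gripper_to(opening, f_grip=None): finger opening in m; f_grip is the grip in N (None keeps the last); returns when the fingers have stopped.
- hold(seconds).
- inverse_kinematics(position, orientation): joint angles nearest the present ones, or None.
- observe(): the state.
- get_image(name): name is "side" or "top"; returns (picture, depth): 480x640x3 uint8, red, green, blue; 480x640 float32, m along the optical axis (not along the pixel's ray), 0 where there is no reading.
- get_calibration(name): a dict with "intrinsics" (3x3 intrinsics, pixels), "dist_coeffs" ([k1, k2, p1, p2, k3] as OpenCV has them; the pictures are not rectified), "world_from_camera" (4x4, takes a point from camera to world coordinates). Camera axes: x right, y down, z forward; pixel columns grow to the right and rows downward; lengths in m; the calibration is good to about 2 mm. A picture is of the moment at which its call begins. get_calibration takes no time and is no camera call.
A pose or a line that the arm cannot do raises Unreachable and nothing moves.
- job_done(): hands the job in; it is judged then, once.
The state is a dict: "time_s": time; "q": joint angles; "joint_velocities": joint speeds; "joint_torque": joint torques, N m; "eef_pos": TCP position; "tcp_rot": TCP orientation; "ft_force": force on the tool from outside, world axes, zero at the start; "torque": the same for the moment, N m; "opening": finger opening in m; "grasp_force": force on a finger pad.
Only numpy, scipy, OpenCV 4.12 (cv2) and the standard library are available. Lean on these libraries where they do the work, as an engineer would, in place of code of your own. Each camera call takes 0.05 s, during which the arm holds its last target. There are 200 camera calls.

TASK

Take the stirring rod from its wooden stand and stir the white and blue pellets in the tumbler bowl round and round with it until every one of them has been carried at least 4 cm away from where it first lay. Then stand the rod upright in its stand again and press the red lid into the bowl's mouth, flush and level with the rim. Keep all pellets in the bowl, stir only with the rod, not with the gripper, and do not disturb the battery or the tape measure.

Things in the scene. Friction and masses are not known exactly. Their poses are not given: they have to be found in the camera images.
- tub: round tumbler, fixed: dark steel housing (also the floor) 166 mm across with a dummy switch on its -x side, grey bowl 148 mm across on it. Origin at the centre of its underside on the bench, z up. Inner floor at z = 36 mm, inside diameter 124 mm up to a ledge at z = 80 mm; above it the lid's recess, 136 mm wide, flaring to 139 mm at the rim, z = 90 mm
- stand: dark wooden block 74 x 74 x 40 mm, fixed; origin at the centre of its underside. In its top centre a round hole of 25 mm diameter and 30 mm depth (its floor at z = 10 mm), with a 5 mm chamfer: the stirrer's stand
- stirrer: stirring rod standing in the stand, about 0.12 kg: light wooden dowel of 20 mm diameter, 55 mm long, then an orange handle 26 x 26 mm square, 62 mm long (55 to 117 mm above the tip). Origin at the tip's end; z runs up to the handle; x and y square to the handle's faces
- lid: red round lid, 132 mm across, 9 mm thick, about 0.15 kg, lying flat on the bench; on its centre a black grip bar 50 mm long (x), 22 mm thick (y), its top 51 mm above the underside. Origin at the centre of the underside, z up. Seated in the tub its origin is 80 mm above the tub's
- battery_pack: black drill battery 55 x 86 x 68 mm standing loose on the bench, a bystander; origin under its centre
- tape_measure: yellow tape measure 68 x 92 x 34 mm lying loose on the bench, a bystander; origin under its centre
- white_1: white ceramic tumbling-media pellet, a rounded short cylinder of 24 mm diameter and 20 mm height (12 g, smooth and slippery); origin at its centre. Four white and four blue lie flat on the tub's floor in a ring along its wall, each colour on one side, with a space of about 30 mm between the colours (on the tub's +x and -x side) and the middle free
- white_2: white ceramic tumbling-media pellet, a rounded short cylinder of 24 mm diameter and 20 mm height (12 g, smooth and slippery); origin at its centre. Four white and four blue lie flat on the tub's floor in a ring along its wall, each colour on one side, with a space of about 30 mm between the colours (on the tub's +x and -x side) and the middle free
- white_3: white ceramic tumbling-media pellet, a rounded short cylinder of 24 mm diameter and 20 mm height (12 g, smooth and slippery); origin at its centre. Four white and four blue lie flat on the tub's floor in a ring along its wall, each colour on one side, with a space of about 30 mm between the colours (on the tub's +x and -x side) and the middle free
- white_4: white ceramic tumbling-media pellet, a rounded short cylinder of 24 mm diameter and 20 mm height (12 g, smooth and slippery); origin at its centre. Four white and four blue lie flat on the tub's floor in a ring along its wall, each colour on one side, with a space of about 30 mm between the colours (on the tub's +x and -x side) and the middle free
- blue_1: blue plastic tumbling-media pellet, a rounded short cylinder of 24 mm diameter and 20 mm height (12 g, smooth and slippery); origin at its centre. Four white and four blue lie flat on the tub's floor in a ring along its wall, each colour on one side, with a space of about 30 mm between the colours (on the tub's +x and -x side) and the middle free
- blue_2: blue plastic tumbling-media pellet, a rounded short cylinder of 24 mm diameter and 20 mm height (12 g, smooth and slippery); origin at its centre. Four white and four blue lie flat on the tub's floor in a ring along its wall, each colour on one side, with a space of about 30 mm between the colours (on the tub's +x and -x side) and the middle free
- blue_3: blue plastic tumbling-media pellet, a rounded short cylinder of 24 mm diameter and 20 mm height (12 g, smooth and slippery); origin at its centre. Four white and four blue lie flat on the tub's floor in a ring along its wall, each colour on one side, with a space of about 30 mm between the colours (on the tub's +x and -x side) and the middle free
- blue_4: blue plastic tumbling-media pellet, a rounded short cylinder of 24 mm diameter and 20 mm height (12 g, smooth and slippery); origin at its centre. Four white and four blue lie flat on the tub's floor in a ring along its wall, each colour on one side, with a space of about 30 mm between the colours (on the tub's +x and -x side) and the middle free
Mind the look-alikes: they are no part of the job. What is shaped like the stand but turquoise is not meant.

How it is judged:
By the outcome, as a careful person would: the job done as asked, in the order asked, and still so for the second after the job is handed in, with the robot touching nothing.
It also fails if it takes over 72 s, if anything falls off the work surface, if the arm or the gripper's body presses on something with over 40 N, if the wrist force passes 120 N, or if a joint passes its speed limit or range.

## Working session

There is one attempt and no reset: what is moved stays moved. The work goes in short steps, each a Python script; the robot and the scene stay as the last script left them, time stands still between calls to the robot, and variables do not carry over. Pictures are saved under pics/ and viewed, at most 10 in all, crops included, and the job is handed in when it is done.

```bash
mkdir -p pics; ls
cat > h.py <<'E'
from plant import *
import numpy as np, cv2
def cal(n):
    c=get_calibration(n); return np.array(c["intrinsics"],float),np.array(c["dist_coeffs"],float),np.array(c["world_from_camera"],float)
def ray(n,uv):
    K,D,T=cal(n); p=cv2.undistortPoints(np.array(uv,float).reshape(-1,1,2),K,D).reshape(-1,2)
    d=np.c_[p,np.ones(len(p))]@T[:3,:3].T
    return T[:3,3],d
def onplane(n,uv,z):
    o,d=ray(n,uv); return o+d*((z-o[2])/d[:,2])[:,None]
def cloud(n,depth):
    v,u=np.mgrid[0:480,0:640]; o,d=ray(n,np.c_[u.ravel(),v.ravel()])
    P=o+d*depth.reshape(-1,1); P[depth.ravel()<=0]=np.nan
    return P.reshape(480,640,3)
def save(n,img): cv2.imwrite('pics/'+n,img[:,:,::-1])
E
python3 - <<'E'
from h import *
for n in("top","side"):
    im,d=get_image(n); save(n+'0.png',im); np.savez(n+'0.npz',im=im,d=d)
    K,D,T=cal(n); print(n,K.round(1).tolist(),D,T.round(3).tolist())
print(observe())
E
```

```text
pics
top [[446.2, 0.0, 321.3], [0.0, 446.2, 237.4], [0.0, 0.0, 1.0]] [-0.05261397  0.          0.          0.          0.        ] [[-0.02, -0.989, 0.149, 0.261], [-1.0, 0.022, 0.013, -0.119], [-0.016, -0.149, -0.989, 1.441], [0.0, 0.0, 0.0, 1.0]]
side [[530.8, 0.0, 324.8], [0.0, 530.8, 238.7], [0.0, 0.0, 1.0]] [-0.11497936  0.          0.          0.          0.        ] [[0.908, -0.256, 0.331, -0.127], [-0.418, -0.533, 0.735, -1.436], [-0.012, -0.806, -0.592, 1.125], [0.0, 0.0, 0.0, 1.0]]
{'time_s': 0.1, 'q': array([ 1.01890321e+00,  2.21154394e-01,  1.52752017e+00,  2.22248455e-05,
        1.39470794e+00, -1.26113988e-01]), 'joint_velocities': array([-0.0005368 , -0.00322724, -0.00204042,  0.00051868, -0.00176585,
        0.00107582]), 'joint_torque': array([ 1.92423374e-05, -4.98246074e+01, -3.90544260e+01, -1.49726943e-04,
        5.71040116e-03, -7.01497902e-05]), 'eef_pos': array([0.25785444, 0.56871804, 0.2302918 ]), 'tcp_rot': array([-3.13981977e+00, -2.46827966e-04,  2.71580939e+00]), 'ft_force': array([ 0.71828921, -0.613683  , -0.34168059]), 'torque': array([ 0.016987  , -0.03549561,  0.01969336]), 'grasp_force': 0.0, 'opening': 0.08566052203376542}
```

View pics/top0.png

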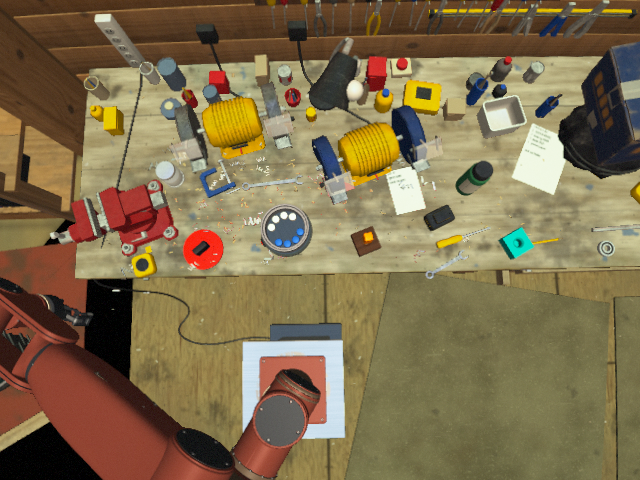

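View pics/side0.png

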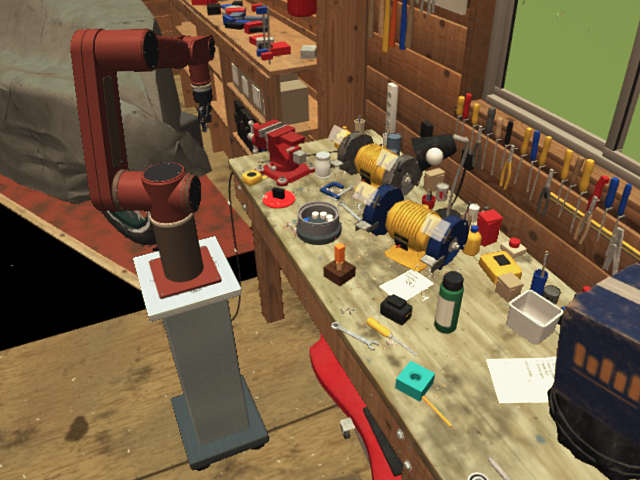

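Candidates for the stand: the dark wooden block with the orange handle, top (366,240) / side (340,268), and the turquoise block, top (517,242) / side (415,379). I choose the wooden one. The tub is at top (287,230), the red lid at (204,249), the battery at (439,217) and the tape at (145,263). Other red items, such as the vise at (130,215) and the boxes at the back, aren't meant.

```bash
cat > meas.py <<'E'
from h import *
def blob(mask,near,minA=15):
    n,l,s,c=cv2.connectedComponentsWithStats(mask.astype(np.uint8)); 
    k=min((i for i in range(1,n) if s[i,4]>=minA),key=lambda i:np.hypot(*(c[i]-near)))
    return l==k,c[k],s[k,4]
if __name__=="__main__":
    seeds={"top":dict(orange=(369,238),lid=(204,249),stand=(366,240),tub=(287,230)),"side":dict(orange=(340,255),lid=(279,198),stand=(340,270),tub=(319,222))}
    for n in("top","side"):
        z=np.load(n+'0.npz'); im,d=z['im'],z['d']; P=cloud(n,d); hsv=cv2.cvtColor(im,cv2.COLOR_RGB2HSV); H,S,V=cv2.split(hsv)
        def rep(name,m):
            Q=P[m]; Q=Q[~np.isnan(Q[:,0])]
            print(n,name,m.sum(),'z pct',np.percentile(Q[:,2],[5,50,95]).round(4),'mean',Q.mean(0).round(4))
            return Q
        m,c,a=blob((H>8)&(H<20)&(S>180)&(V>130),seeds[n]['orange']); Q=rep('orange',m)
        top=Q[Q[:,2]>np.percentile(Q[:,2],97)-.012]; print('  top',top.mean(0).round(4), cv2.minAreaRect((top[:,:2]*1000).astype(np.float32)))
        m,c,a=blob(((H<5)|(H>175))&(S>180)&(V>120),seeds[n]['lid'],100); Q=rep('lid',m)
        cs,_=cv2.findContours(m.astype(np.uint8),cv2.RETR_EXTERNAL,cv2.CHAIN_APPROX_NONE); ct=max(cs,key=len).reshape(-1,2)
        W=onplane(n,ct,.009 if n=='top' else .0045); print('  lid circ',cv2.fitEllipse((W[:,:2]*1000).astype(np.float32)))
        # dark bar: above lid by depth
        hull=np.zeros((480,640),np.uint8); cv2.fillConvexPoly(hull,cv2.convexHull(max(cs,key=len)),1)
        b=(hull>0)&(V<70); Q=rep('bar',b); t=Q[Q[:,2]>.043]; print('  bar top',len(t),t.mean(0).round(4),t[:,2].mean().round(4),cv2.minAreaRect((t[:,:2]*1000).astype(np.float32)))
        # tub rim by depth
        u,v=seeds[n]['tub']; yy,xx=np.mgrid[0:480,0:640]; loc=np.hypot(xx-u,yy-v)<34
        r=loc&(P[...,2]>.084)&(P[...,2]<.098); Q=rep('rim',r); hq=cv2.convexHull((Q[:,:2]*1000).astype(np.float32)); print('  rim minCircle',cv2.minEnclosingCircle(hq))
        u,v=seeds[n]['stand']; loc=np.hypot(xx-u,yy-v)<24
        r=loc&(P[...,2]>.033)&(P[...,2]<.047); Q=rep('standtop',r); print('  stand rect',cv2.minAreaRect((Q[:,:2]*1000).astype(np.float32)))
    im=np.load('top0.npz')['im']; im2=np.load('side0.npz')['im']
    A=cv2.resize(im[190:290,180:420],(720,300),interpolation=cv2.INTER_CUBIC); B=cv2.resize(im2[180:300,260:380],(300,300),interpolation=cv2.INTER_CUBIC)
    B=cv2.resize(im2[180:300,250:370],(300,300),interpolation=cv2.INTER_CUBIC); C=np.zeros((600,720,3),np.uint8); C[:300]=A; C[300:,:300]=B; save('crop0.png',C)
E
python3 meas.py
```

```text
top orange 53 z pct [0.0414 0.1211 0.1293] mean [ 0.4578 -0.2402  0.108 ]
  top [ 0.4583 -0.2412  0.1245] ((459.2134094238281, -241.38621520996094), (25.690200805664062, 25.05546760559082), 10.883136749267578)
top lid 1059 z pct [0.0045 0.0099 0.0163] mean [0.4477 0.2858 0.0105]
  lid circ ((447.9699401855469, 287.1581726074219), (125.372802734375, 129.38536071777344), 153.44711303710938)
top bar 122 z pct [0.0234 0.0491 0.0561] mean [0.4462 0.2827 0.0455]
  bar top 91 [0.4472 0.2844 0.0506] 0.0506 ((447.5335388183594, 286.2018127441406), (20.71501922607422, 46.53184509277344), 43.310447692871094)
top rim 328 z pct [0.0849 0.0897 0.0948] mean [0.5014 0.0155 0.0898]
  rim minCircle ((499.1357421875, 13.35881519317627), 75.53211975097656)
top standtop 427 z pct [0.0356 0.0404 0.0449] mean [ 0.457  -0.2396  0.0402]
  stand rect ((459.14801025390625, -241.26559448242188), (74.4337158203125, 74.3451156616211), 20.654050827026367)
side orange 166 z pct [0.069  0.1019 0.1277] mean [ 0.4558 -0.2502  0.1002]
  top [ 0.4567 -0.2505  0.1245] ((458.35528564453125, -248.84503173828125), (28.236616134643555, 22.74164581298828), 7.338062763214111)
side lid 345 z pct [0.0027 0.0091 0.0152] mean [0.441  0.2673 0.0092]
  lid circ ((445.22412109375, 282.2629699707031), (119.09329223632812, 128.77696228027344), 162.0562744140625)
side bar 83 z pct [0.0152 0.0312 0.0483] mean [0.4449 0.2746 0.0321]
  bar top 15 [0.4483 0.2711 0.047 ] 0.047 ((446.92266845703125, 274.23480224609375), (11.200769424438477, 37.31410217285156), 45.7844123840332)
side rim 200 z pct [0.0843 0.0877 0.0926] mean [0.4965 0.0114 0.088 ]
  rim minCircle ((498.272216796875, 10.639730453491211), 80.86701202392578)
side standtop 306 z pct [0.0346 0.0394 0.0438] mean [ 0.4538 -0.2503  0.0393]
  stand rect ((458.4044189453125, -243.2279815673828), (79.82017517089844, 80.74443817138672), 19.58517074584961)
```

View pics/crop0.png

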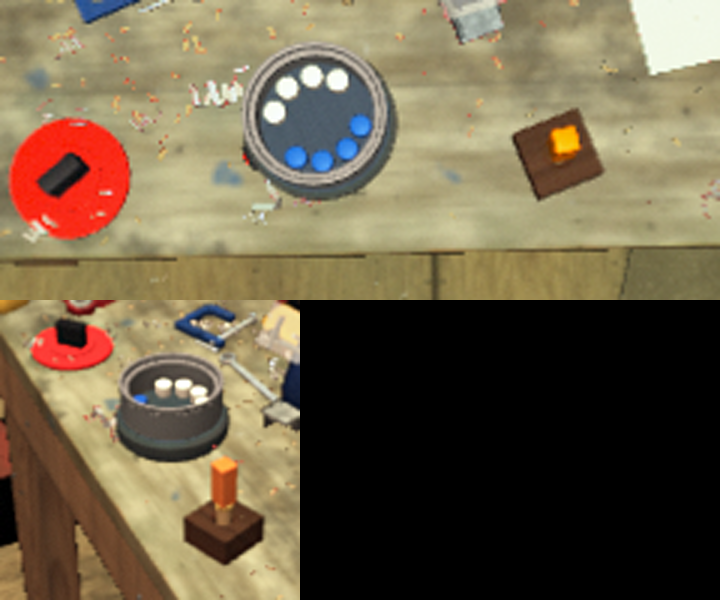

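The crop confirms the choice: the rod with the orange handle stands in the dark wooden block (crop 565,142). The tub is at crop (318,115), white pellets up-left and blue ones down-right, with the gaps at left-bottom and right. The lid's bar is at (62,175).

```bash
cat > m2.py <<'E'
from h import *
from meas import blob
from scipy.optimize import least_squares
def circ(Q,R=None):
    f=lambda p:np.hypot(Q[:,0]-p[0],Q[:,1]-p[1])-p[2]
    return least_squares(f,[*Q[:,:2].mean(0),.07],loss='soft_l1',f_scale=.003).x
def pellets(im,n,c,zc=.056):
    H,S,V=cv2.split(cv2.cvtColor(im,cv2.COLOR_RGB2HSV)); out={}
    for k,m in dict(white=(S<60)&(V>165),blue=(H>95)&(H<125)&(S>150)&(V>100)).items():
        nn,l,s,ce=cv2.connectedComponentsWithStats(m.astype(np.uint8)); 
        W=onplane(n,ce,zc); out[k]=[(W[i,:2].round(4).tolist(),int(s[i,4])) for i in range(1,nn) if s[i,4]>5 and np.hypot(*(W[i,:2]-c))<.064]
    return out
def tubc(n,P):
    a=(np.hypot(P[...,0]-.499,P[...,1]-.012)<.082)&(P[...,2]>.085)&(P[...,2]<.096)
    return circ(P[a])
if __name__=="__main__":
    for n in("top","side"):
        z=np.load(n+'0.npz'); im,P=z['im'],cloud(n,z['d'])
        t=tubc(n,P); print(n,'tub',t.round(4))
        b=(np.hypot(P[...,0]-.448,P[...,1]-.286)<.04)&(P[...,2]>.040)&(P[...,2]<.06); Q=P[b][:,:2]; w,v=np.linalg.eigh(np.cov(Q.T)); print(' bar',Q.mean(0).round(4),np.sqrt(w).round(4),np.degrees(np.arctan2(v[1,1],v[0,1])))
        if n=='top':
            p=pellets(im,n,t[:2])
            for k in p: 
                for q,a in p[k]: e=np.array(q)-t[:2]; print('  ',k,q,a,'r',np.hypot(*e).round(3),'ang',np.degrees(np.arctan2(e[1],e[0])).round(0))
            for nm,c in dict(tub=t[:2],stand=(.459,-.2415),lid=(.448,.286)).items():
                D=np.hypot(P[...,0]-c[0],P[...,1]-c[1]); 
                for R in(.12,.16,.2):
                    k=(D<R)&(D>(.095 if nm!='stand' else .06)); i=np.nanargmax(np.where(k,P[...,2],-1)); print('  near',nm,R,P.reshape(-1,3)[i].round(3))
    # candidates for yaw
    for nm,c,a0 in(('stand',(.459,-.2415,.20),10.9),('lid',(.448,.286,.2),0)):
        for k in range(8): 
            y=np.radians(a0+45*k); y=(y+np.pi)%(2*np.pi)-np.pi; q=inverse_kinematics(c,[np.pi,0,y]); print(nm,np.degrees(y).round(0),None if q is None else np.round(q,2))
E
python3 m2.py
```

```text
top tub [0.4988 0.0123 0.0716]
 bar [0.4466 0.2868] [0.0065 0.0143] 131.27706078176763
   white [0.5123, 0.0322] 448 r 0.024 ang 56.0
   white [0.5439, 0.0182] 43 r 0.045 ang 8.0
   white [0.5394, -0.009] 41 r 0.046 ang -28.0
   white [0.5321, 0.0444] 44 r 0.046 ang 44.0
   white [0.5066, 0.058] 44 r 0.046 ang 80.0
   blue [0.49, -0.0323] 47 r 0.045 ang -101.0
   blue [0.4659, -0.0183] 44 r 0.045 ang -137.0
   blue [0.4583, 0.0353] 44 r 0.047 ang 150.0
   blue [0.4536, 0.0079] 42 r 0.045 ang -175.0
  near tub 0.12 [0.528 0.125 0.032]
  near tub 0.16 [ 0.592 -0.116  0.259]
  near tub 0.2 [ 0.602 -0.138  0.262]
  near stand 0.12 [ 0.464 -0.134  0.012]
  near stand 0.16 [ 0.602 -0.174  0.247]
  near stand 0.2 [ 0.609 -0.155  0.263]
  near lid 0.12 [0.502 0.392 0.034]
  near lid 0.16 [0.554 0.404 0.187]
  near lid 0.2 [0.503 0.475 0.197]
side tub [0.4977 0.0087 0.072 ]
 bar [0.4436 0.2817] [0.0075 0.0149] 133.99122574992492
stand 11.0 [-0.64 -0.01  1.84 -0.    1.32  0.74]
stand 56.0 [-0.64 -0.01  1.84 -0.    1.32 -0.04]
stand 101.0 [-0.64 -0.01  1.84  0.    1.32 -0.83]
stand 146.0 [-0.64 -0.01  1.84  0.    1.32 -1.61]
stand -169.0 [-0.64 -0.01  1.84  0.    1.32 -2.4 ]
stand -124.0 None
stand -79.0 [-0.64 -0.01  1.84 -0.    1.32  2.31]
stand -34.0 [-0.64 -0.01  1.84 -0.    1.32  1.53]
lid 0.0 [ 0.42  0.02  1.8  -0.    1.32  1.99]
lid 45.0 [ 0.42  0.02  1.8  -0.    1.32  1.21]
lid 90.0 [ 0.42  0.02  1.8  -0.    1.32  0.42]
lid 135.0 [ 0.42  0.02  1.8   0.    1.32 -0.37]
lid -180.0 [ 0.42  0.02  1.8   0.    1.32 -1.15]
lid -135.0 [ 0.42  0.02  1.8   0.    1.32 -1.94]
lid -90.0 None
lid -45.0 None
```

Run:
```python
from h import *
y=np.radians(10.9)
t=lambda s:print(s,observe()['time_s'].__round__(2),observe()['eef_pos'].round(4),observe()['ft_force'].round(1))
move_l([.258,.569,.33],feed=.2);t('up')
movep([.40,-.20,.30],[np.pi,0,y]);t('mid')
gripper_to(.06,f_grip=70)
movep([.459,-.242,.18],[np.pi,0,y]);t('above')
print(move_l([.459,-.242,.079],feed=.08,max_force=12));t('down')
gripper_to(0.0,f_grip=70);t('grip');o=observe();print(o['opening'],o['grasp_force'],o['torque'].round(2))
A=[get_image(n)[0] for n in("top","side")]
save('grip.png',np.hstack([cv2.resize(A[0][190:290,310:430],(400,333)),cv2.resize(A[1][200:300,280:400],(400,333))]))
```

```text
up 0.74 [0.2578 0.5686 0.3288] [ 0.5  0.5 -1. ]
mid 3.5 [ 0.4003 -0.1996  0.3001] [ 0.1  0.1 -0.8]
above 4.49 [ 0.4589 -0.2419  0.1805] [-0.2  0.3  0.6]
False
down 5.9 [ 0.4594 -0.2423  0.0796] [-0.  -0.4 -0.3]
grip 6.3 [ 0.4593 -0.2422  0.0795] [-0.2  0.5  2.4]
0.025430052694576266 68.60145092010498 [0.03 0.03 0.02]
```

View pics/grip.png

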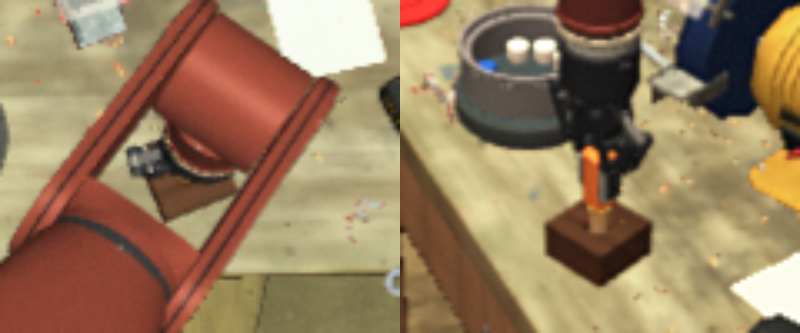

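The rod is held squarely: top crop (180,165) shows the fingers on the handle, and the side crop (592,180) shows it upright in the block. Next I lift it and stir.

```bash
cat > stir.py <<'E'
from h import *
C=np.array([.4983,.0107]); Z=.111
def t(s): o=observe(); print(s,round(o['time_s'],2),o['eef_pos'].round(4),o['ft_force'].round(1),round(o['opening'],4),flush=True)
def arc(a0,a1,r=.042,feed=.1,step=18):
    n=max(1,int(np.ceil(abs(a1-a0)/step))); F=0
    for a in np.linspace(a0,a1,n+1)[1:]:
        p=C+r*np.array([np.cos(np.radians(a)),np.sin(np.radians(a))])
        hit=move_l([*p,Z],feed=feed,max_force=30); f=np.linalg.norm(observe()['ft_force'][:2]); F=max(F,f)
        if hit: t(f'HIT at {a}'); return False
    print('max lateral',round(F,1)); return True
E
python3 - <<'E'
from stir import *
t('start'); move_l([.4593,-.2422,.25],feed=.15); t('lift')
move_l([*C,.25],feed=.2); t('over')
print(move_l([*C,Z],feed=.1,max_force=10)); t('in')
p=C+.042*np.array([np.cos(np.radians(115)),np.sin(np.radians(115))])
print(move_l([*p,Z],feed=.08,max_force=10)); t('gap')
ok=arc(115,115+180); t('half')
if ok: arc(295,295+360); t('1.5')
E
```

```text
start 6.4 [ 0.4593 -0.2422  0.0794] [-0.1 -0.2  3.6] 0.0254
lift 7.69 [ 0.4587 -0.2418  0.2487] [ 0.1 -0.4 -1. ] 0.0251
over 9.12 [0.4982 0.01   0.25  ] [ 0.1  0.7 -0.6] 0.0255
False
in 10.67 [0.4989 0.0106 0.1118] [-0.1 -1.3 -0.5] 0.0251
False
gap 11.34 [0.4806 0.049  0.1111] [-1.1 -0.3 -0.6] 0.0256
max lateral 1.4
half 14.18 [ 0.5161 -0.0273  0.1111] [-0.1  0.2 -0.2] 0.0256
max lateral 1.4
1.5 19.84 [ 0.5161 -0.0273  0.1111] [-1.1  0.3 -0.3] 0.0249
```

Run:
```python
from stir import *
from m2 import pellets
arc(295,295+360,feed=.12); t('2.5')
o=observe()['eef_pos']; p=C+.6*(o[:2]-C)
move_l([*p,Z],feed=.08); move_l([*p,.22],feed=.15); t('up')
# clear to stand
move_l([.4593,-.2422,.22],feed=.2); t('above stand')
im,d=get_image("top"); im2,_=get_image("side"); print(pellets(im,"top",np.array([.4988,.0123])))
save('stirred.png',np.hstack([cv2.resize(im[190:270,230:430],(500,200)),cv2.resize(im2[190:270,270:390],(300,200))])); np.savez('top1.npz',im=im,d=d)
```

```text
max lateral 1.8
2.5 25.01 [ 0.5159 -0.0273  0.1111] [-0.5  0.3 -1.1] 0.0252
up 26.24 [ 0.5082 -0.012   0.2189] [-0.6 -0.1 -2.1] 0.0255
above stand 27.57 [ 0.4594 -0.2414  0.2198] [ 0.2  0.4 -1.3] 0.0253
{'white': [([0.5039, 0.0392], 718)], 'blue': [([0.5412, 0.0155], 189)]}
```

View pics/stirred.png

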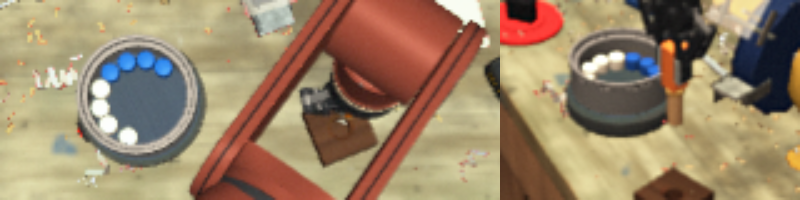

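Picture shows blue pellets now at crop (110-163, 60-72), where the white ones were, and white at (99-128, 88-136). Each went round by 75° or more, which is over 55 mm. The rod still hangs straight at the side crop (672,80). Next it goes back into the stand.

Run:
```python
from stir import *
z=np.load('top1.npz')
for c in [(128,136),(102,118),(99,103),(102,88),(110,72),(124,61),(146,60),(163,66)]:
    w=onplane("top",[[230+c[0]*.4,190+c[1]*.4]],.056)[0]; e=w[:2]-[.4988,.0123]; print(np.degrees(np.arctan2(e[1],e[0])).round(0),end=' ')
print()
move_l([.4593,-.2422,.135],feed=.12); t('above')
h=move_l([.4593,-.2422,.0800],feed=.05,max_force=10); t(f'in {h}')
```

```text
164.0 118.0 97.0 74.0 47.0 21.0 -12.0 -38.0 
above 28.52 [ 0.4598 -0.2425  0.1358] [-0.4  0.6 -0.2] 0.0255
in False 29.77 [ 0.4596 -0.2424  0.0804] [ 0.3 -0.6 -1.1] 0.0252
```

Run:
```python
from stir import *
gripper_to(.055); t('rel'); move_l([.4593,-.2422,.19],feed=.12); t('up')
yl=np.radians(132)
movep([.40,-.10,.28],[np.pi,0,np.radians(60)]); movep([.4465,.2855,.16],[np.pi,0,yl]); t('above lid')
A=[get_image(n)[0] for n in("top","side")]
save('back.png',np.hstack([cv2.resize(A[0][200:280,320:420],(400,320)),cv2.resize(A[1][220:300,290:390],(400,320))]))
h=move_l([.4465,.2855,.018],feed=.1,max_force=10); t(f'down {h}')
gripper_to(0,f_grip=60); t('grip'); print(observe()['grasp_force'])
```

```text
rel 30.17 [ 0.4594 -0.2423  0.0802] [-0.4  0.7  0.1] 0.0549
up 31.23 [ 0.4588 -0.2418  0.189 ] [-0.5  0.6 -0.6] 0.0549
above lid 33.48 [0.4472 0.2846 0.1602] [ 0.2 -0.1  0.5] 0.0552
down False 35.15 [0.4471 0.2858 0.0188] [-0.7  0.8 -0.3] 0.0547
grip 35.54 [0.4471 0.2858 0.0187] [ 0.5 -1.   4.4] 0.0212
60.102009773254395
```

View pics/back.png

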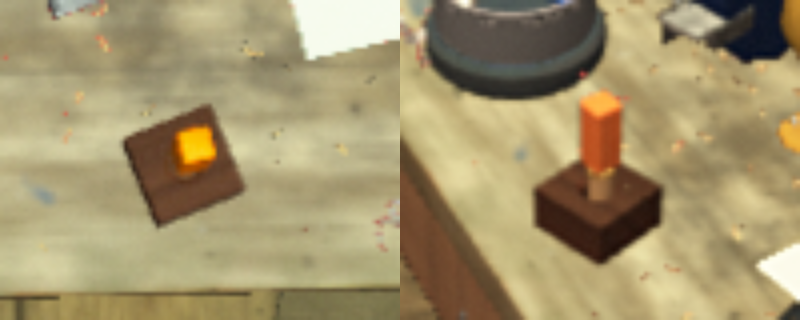

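The rod stands upright in its stand: top crop (195,148), side crop (600,150). The lid is gripped, so I carry it over the tub and check its centring.

```bash
cat > lidchk.py <<'E'
from stir import *
from meas import blob
from scipy.optimize import least_squares
def lidc(n,im,ztop,c0,R=.066):
    H,S,V=cv2.split(cv2.cvtColor(im,cv2.COLOR_RGB2HSV)); m=((H<5)|(H>175))&(S>190)&(V>120)
    g=onplane(n,np.indices((480,640))[::-1].reshape(2,-1).T,ztop); m&=(np.hypot(g[:,0]-c0[0],g[:,1]-c0[1])<.08).reshape(480,640)
    cs,_=cv2.findContours(m.astype(np.uint8),cv2.RETR_EXTERNAL,cv2.CHAIN_APPROX_NONE); W=np.vstack([onplane(n,c.reshape(-1,2),ztop) for c in cs if len(c)>12])
    # only contour points near the expected edge; the top face hides the bottom edge on the far side
    W=W[abs(np.hypot(W[:,0]-c0[0],W[:,1]-c0[1])-.065)<.009]
    s=least_squares(lambda p:np.hypot(W[:,0]-p[0],W[:,1]-p[1])-p[2],[*c0,R],loss='soft_l1',f_scale=.001)
    s2=least_squares(lambda p:np.hypot(W[:,0]-p[0],W[:,1]-p[1])-.065,c0,loss='soft_l1',f_scale=.001)
    return s.x.round(4),s2.x.round(4),len(W)
E
python3 - <<'E'
from lidchk import *
move_l([.4471,.2858,.16],feed=.12); t('lift')
move_l([.4987,.0116,.16],feed=.18); hold(.2); t('over')
o=observe()['eef_pos']; zt=o[2]-.0187+.009
A={}
for n in("top","side"):
    im,d=get_image(n); A[n]=im; print(n,lidc(n,im,zt,o[:2])); z=np.load(n+'0.npz'); print('  bench',lidc(n,z['im'],.009,np.array([.447,.285])))
save('over.png',np.hstack([cv2.resize(A['top'][170:270,235:335],(400,400)),cv2.resize(A['side'][160:260,270:370],(400,400))]))
E
```

```text
lift 36.88 [0.4464 0.2855 0.1589] [-0.2 -0.7 -2.4] 0.0212
over 38.77 [0.4986 0.0122 0.16  ] [-0.   0.3 -0.7] 0.0207
top (array([0.4971, 0.0126, 0.063 ]), array([0.4989, 0.013 ]), 82)
  bench (array([0.4473, 0.2871, 0.0634]), array([0.4468, 0.2875]), 119)
side (array([0.4949, 0.0037, 0.0638]), array([0.4952, 0.0044]), 55)
  bench (array([0.4437, 0.278 , 0.0633]), array([0.4443, 0.2792]), 51)
```

View pics/over.png

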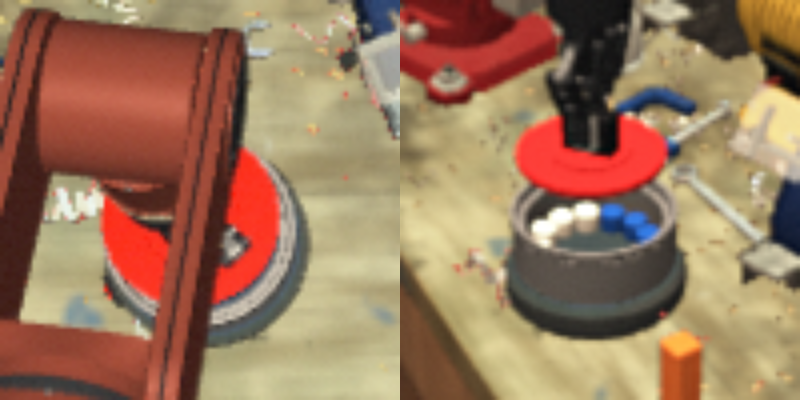

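The lid is level over the bowl: side crop (592,155), top crop (195,230). It's concentric within about 1 mm, so I lower it.

Run:
```python
from lidchk import *
move_l([.4990,.0118,.118],feed=.1); t('pre')
h=move_l([.4990,.0118,.0975],feed=.04,max_force=12); t(f'seat {h}')
```

```text
pre 39.44 [0.499  0.0118 0.118 ] [-0.1 -0.2 -1.9] 0.021
seat True 39.94 [0.4989 0.0118 0.0986] [-1.6 -0.2  5.3] 0.0213
```

Run:
```python
from lidchk import *
h=move_l([.4989,.0118,.0960],feed=.03,max_force=20); t(f'press {h}')
gripper_to(.05); t('rel'); move_l([.4989,.0118,.20],feed=.12); movep([.36,.25,.30],[np.pi,0,np.radians(132)]); t('away')
A={}
for n in("top","side"):
    im,d=get_image(n); A[n]=im; P=cloud(n,d); H,S,V=cv2.split(cv2.cvtColor(im,cv2.COLOR_RGB2HSV))
    m=((H<5)|(H>175))&(S>190)&(V>120)&(np.hypot(P[...,0]-.4985,P[...,1]-.011)<.066); Q=P[m]
    c=np.linalg.lstsq(np.c_[Q[:,:2]-[.4985,.011],np.ones(len(Q))],Q[:,2],rcond=None)[0]; print(n,m.sum(),'lid top plane tilt',c[:2].round(3),'z',c[2].round(4))
save('end.png',np.hstack([cv2.resize(A['top'][180:280,120:460],(500,147)).repeat(1,0),cv2.resize(A['side'][180:300,250:490],(294,147))]))
B=np.zeros((600,800,3),np.uint8); B[:235]=cv2.resize(A['top'][180:280,120:460],(800,235)); B[235:595,:720]=cv2.resize(A['side'][180:300,250:490],(720,360)); save('end.png',B)
```

```text
press False 40.19 [0.4991 0.0118 0.0984] [-9.7  1.  20. ] 0.0214
rel 40.58 [0.4987 0.0118 0.0956] [-0.3  0.7 -0.6] 0.0494
away 42.73 [0.3603 0.2494 0.2992] [ 0.4  0.  -0.6] 0.05
top 1212 lid top plane tilt [-0.002 -0.003] z 0.0902
side 736 lid top plane tilt [-5.328 -2.938] z -0.2865
```

View pics/end.png

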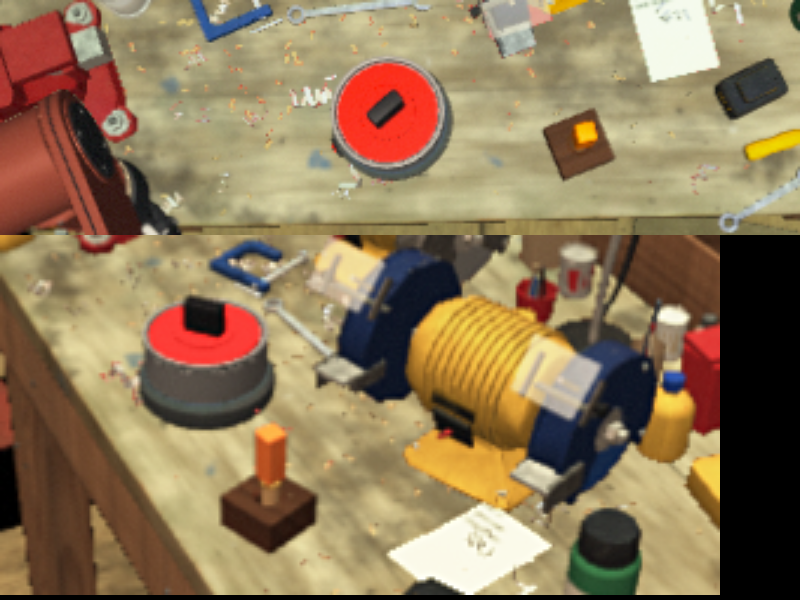

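The end view shows the lid inside the rim at top (390,112) and side (205,335). The top-view plane fit puts its surface at z = 90 mm with about 0.2° of tilt. The side-view fit gave nonsense numbers, so I discard it. The rod stands upright at (585,135).

```bash
python3 -c "
from plant import *
print(job_done())"
```

```text
the job is handed in; nothing more can be done
None
```

I handed the job in at about 43 s: all eight pellets were carried over 5 cm and stayed in the bowl, the rod is upright in its wooden stand, and the lid sits flush and level in the rim; the verdict was not shown.

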